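Switch on the extractor behind the guard with the bent rod

TASK

Two toggle switches stand behind the upright wooden guard. Take the bent rod from its fork rest, reach over the guard with it and pull the lever with the round ball end all the way over towards you; leave the lever with the flat blade end alone, and do not touch either switch with the robot itself. Then hang the bent rod back in both forks of its rest, and let go.

Things in the scene. Friction and masses are not known exactly. Their poses are not given: they have to be found in the camera images.
- rod_grip (a point): Centre of the bent rod's dark wooden grip: 100 (x) x 22 (y) x 26 mm (z); rod about 0.16 kg. Along x a steel rod 10 mm thick runs from 110 mm behind to 150 mm ahead of this point, then bends down (-z) 110 mm to the axis of a crossbar 10 mm thick, 54 mm long in y. z is up as it hangs level in its rest at the start, bent end away from the robot; it balances 15 to 20 mm ahead of this point.
- rod_rest: Fixed rest: board 200 x 50 x 14 mm (x, y, z) with two steel wire V-forks, 80 mm before and behind its centre on x, open upwards, 60 mm wide at the top, 167 mm high. Origin: centre of its underside, on the bench; x along the hung rod. The rod hangs in both forks with the grip between them, grip centre 150 mm above this origin.
- guard: Fixed base board 150 x 200 x 12 mm with an upright wooden screen: 200 mm wide (y), 12 mm thick, centred at x = -68 mm, top edge 150 mm above the bench. Origin: on the bench, below the line of the two switches' pivots; x points away from the robot, z up.
- ball_switch: Fixed grey switch box 70 x 46 x 35 mm behind the screen, left or right; its lever ends in a black ball. Origin: centre of its underside, 12 mm above the bench; x points straight away from the screen. Lever pivot 45 mm above the origin; steel stem 8 mm thick; ball 24 mm in diameter, centred 80 mm from the pivot. The lever swings in the x-z plane.
- ball_lever (a joint): Angle of the ball-ended lever in rad: 0 = leaning 0.5 rad away from the screen (off), 0.5 = upright, 1.0 = its stop, leaning 0.5 rad towards the screen and the robot (on). It starts at 0 to 0.12, moves with about 1 N and stays where it is left.
- ball_tip (a point): Centre of the ball on the ball-ended lever; it moves with the lever.
- blade_switch: The other switch, alike and to be left alone: its lever ends in a flat black blade 32 mm wide, 34 mm long and 7 mm thick. It stands about 100 mm beside the ball switch on the same base. Origin and axes as for the ball switch.
- blade_lever (a joint): Angle of the blade-ended lever in rad, as for the ball lever; starts at 0 to 0.12.

How it is judged:
By the outcome, as a careful person would: the job done as asked, in the order asked, and still so for the second after the job is handed in, with the robot touching nothing.
It also fails if it takes over 48 s, if anything falls off the work surface, if the arm or the gripper's body presses on something with over 40 N, if the wrist force passes 120 N, or if a joint passes its speed limit or range.

ROBOT

A 6-joint arm with a two-finger parallel gripper is mounted at the origin on a cart in front of the work surface, level with it; the furniture and walls round the work are solid. World frame = base frame: x ahead of the robot, y to its left, z up, the work surface at z = 0. Lengths are in mm, angles in rad, forces in N, time in s.
With the tool pointing down it reaches from about 325 to 850 mm from the base axis. Payload 4.4 kg.
Tool frame: the origin (TCP) lies midway between the tips of the shut fingers; the grasp point (between the pads) lies bot.pinch_z behind it (bot.pinch_z is the distance from the TCP to the grasp point, in mm); z points along the fingers, y is the line along which they close (so a half turn about z gives the same grasp; the last joint's range is limited). The gripper opens to 94 mm and grips with 3 to 60 N. Pads are 16 mm wide; open, the fingers measure 119 mm over their backs; the gripper's body (75 mm by 177 mm) begins 78 mm behind the grasp point.
Start: joints at [-1.466, 0.207, 1.542, -0, 1.393, -0.15], TCP at [145.473, -556.295, 205.447] pointing down, gripper open.
Joint ranges: [-2.73, 2.73], [-0.86, 2.22], [0.23, 2.46], [-1.11, 4.25], [0.08, 2.63], [-2.82, 2.82]. Speed limits (rad/s): [2.79, 2.79, 3.14, 3.14, 3.14, 3.14].

INTERFACE

Orientations are given as a unit quaternion [w, x, y, z].
In Python, from workcell import bot gives the robot as it stands. The module is installed in compiled form; this text tells all that it offers.
- The arm moves only by the tool apply_moves, never from a script. Its argument "motion" is text: rows parted by semicolons, each of 6 numbers parted by spaces: the shift along the tool's x, y, z in cm, then the turn, a rotation vector about the tool's x, y, z in degrees. In form: x y z rx ry rz; .... A call has exactly 5 rows; each row shifts and turns the commanded pose from where the row before left it, along the tool's axes as they then stand; what a row does not reach is not made up. A row lasts 1/12 s, in which the tool goes at most 41.7 mm and 7.16 degrees, less where a joint would pass 70% of its speed; a pose out of reach is approached as far as the arm can. A call with a gripper value outside its range is refused whole. "grip" is the closure, from 0 (fully open) to 1 (shut), set as the call begins (left out, the last holds). The fingers move at their own pace and stop on an object; the grip force is fixed at half the most. Time passes only in rows, so rows that do not move let the fingers close, or fill a call up. It gives the time, the measured TCP pose, the force, the opening and the grip force at its end, in the units of the state.
- bot.read_state(): the state, without advancing time (a new reading comes with each control period).
- bot.get_image(name): name is "scene" or "top"; returns the picture (480x640x3 uint8, red, green, blue); there is no depth.
- bot.camera_params(name): a dict with "fx", "fy", "cx", "cy" (pixels), "rvec" (rotation vector, rad) and "tvec" (3), from world to camera coordinates, as OpenCV has them. Camera axes: x right, y down, z forward; pixel columns grow to the right and rows downward; lengths in mm; the calibration is good to about 2 mm. A picture is of the moment at which its call begins. camera_params takes no time and is no camera call.
- bot.hand_in(): hands the job in; it is judged then, once.
Trained networks look in the newest picture that a camera, given by its name, has taken for a name from the list of things; names that differ only in an ending like _2 or _b are one class to them, and where a whole thing is asked for, a point or a joint stands for the part that bears it (a point fixed in the world has none). Each returns a list of dicts, best first, with "conf" (0 to 1); they miss things now and then, are a little off and sometimes report something else, mostly with a low value. They report only what shows in the picture. A call takes as long as a camera call.
- bot.find_in(camera, label): "extent" ([left, top, right, bottom] in pixels, round what is visible of it).
- bot.masks_of(camera, label): "pixels" (480x640 bool, what is visible of it) and "extent" ([left, top, right, bottom] in pixels, round what is visible of it).
- bot.mark_of(camera, label): "location" ([row, column] in pixels: a listed point, or the origin of a listed thing).
The state is a dict: "time_s": time; "joints": joint angles; "dq": joint speeds; "tau": joint torques, N m; "eef_pos": TCP position; "tcp_rot": TCP orientation; "ft_force": force on the tool from outside, world axes, zero at the start; "wrist_torque": the same for the moment, N m; "gripper_width": finger opening in mm; "finger_force": force on a finger pad.
Only numpy, scipy, OpenCV 4.12 (cv2) and the standard library are available. Lean on these libraries where they do the work, as an engineer would, in place of code of your own. Each camera call takes 0.05 s, during which the arm holds its last target. There are 200 camera calls.

## Working session

There is one attempt and no reset: what is moved stays moved. The work goes in short steps, Python scripts to look and compute and a tool call to move; the robot and the scene stay as the last step left them, time stands still between calls to the robot, and variables do not carry over. Pictures are saved under pics/ and viewed, at most 10 in all, crops included, and the job is handed in when it is done.

Besides the shell and the picture viewer there is one more tool, called after ">>>" by a JSON object that holds its "fn" and its "kwargs". apply_moves: Moves the arm, as the interface text tells. Its arguments: {"type":"object","properties":{"motion":{"type":"string"},"grip":{"type":"number"}},"required":["motion"]}

```bash
mkdir -p pics; cat > h.py <<'E'
import numpy as np, cv2
from workcell import bot
from scipy.spatial.transform import Rotation as R
def cam(n):
    p=bot.camera_params(n); K=np.array([[p['fx'],0,p['cx']],[0,p['fy'],p['cy']],[0,0,1.]])
    return K,np.array(p['rvec'],float).ravel(),np.array(p['tvec'],float).ravel()
def ray(n,rc):
    K,r,t=cam(n); M=R.from_rotvec(r).as_matrix()
    d=M.T@np.linalg.solve(K,[rc[1],rc[0],1.]); return -M.T@t,d/np.linalg.norm(d)
def atz(n,rc,z):
    o,d=ray(n,rc); return o+d*(z-o[2])/d[2]
def tri(a,b):
    A=0;B=0
    for n,rc in (('scene',a),('top',b)):
        o,d=ray(n,rc); P=np.eye(3)-np.outer(d,d); A=A+P; B=B+P@o
    x=np.linalg.solve(A,B)
    return x
def proj(n,X):
    K,r,t=cam(n); return cv2.projectPoints(np.array(X,float).reshape(-1,1,3),r,t,K,None)[0].reshape(-1,2)
def save(n,f):
    im=bot.get_image(n); cv2.imwrite('pics/'+f,im[:,:,::-1]); return im
E
python3 - <<'E'
from h import *
np.set_printoptions(precision=1,suppress=True)
save('scene','s0.png');save('top','t0.png')
for n in('scene','top'):
    print(n,ray(n,[240,320]))
print(bot.pinch_z,bot.read_state())
for l in ['rod_grip','rod_rest','guard','ball_switch','ball_tip','blade_switch']:
    m={}
    for n in('scene','top'):
        q=bot.mark_of(n,l); m[n]=q[0]['location'] if q else None
        print(l,n,[(np.round(x['location']),round(x['conf'],2)) for x in q[:3]])
    if all(v is not None for v in m.values()):
        X=tri(m['scene'],m['top']);print('   ',X,[proj(n,X)[0][::-1]-m[n] for n in m])
E
```

```text
scene (array([ 279.8, -821. ,  764.8]), array([ 0.3,  0.6, -0.8]))
top (array([ 328.6, -318.8,  948.3]), array([ 0.2,  0. , -1. ]))
18.8 {'time_s': 0.1, 'joints': array([-1.5,  0.2,  1.5, -0. ,  1.4, -0.2]), 'dq': array([-0., -0., -0., -0., -0.,  0.]), 'tau': array([ -0. , -37.2, -28.2,   0.1,   0. ,  -0. ]), 'eef_pos': array([ 145.4, -555.6,  204.4]), 'tcp_rot': array([-0. ,  1. ,  0.1,  0. ]), 'ft_force': array([ 0.5, -1.4,  0.1]), 'wrist_torque': array([0., 0., 0.]), 'finger_force': 0.0, 'gripper_width': 94.01299575016625}
rod_grip scene [(array([180., 226.]), 0.78)]
rod_grip top [(array([289., 216.]), 0.91)]
    [ 432.1 -164.3  146.7] [array([-0.,  0.]), array([ 0.1, -0. ])]
rod_rest scene [(array([238., 237.]), 0.72)]
rod_rest top [(array([299., 229.]), 0.72)]
    [ 436.8 -159.4  -13. ] [array([-0.5,  1.4]), array([ 1.6, -0.4])]
guard scene [(array([339., 337.]), 0.92)]
guard top [(array([282., 402.]), 0.95)]
    [ 504.  -450.6   -3.6] [array([-0.2,  0.5]), array([ 0.5, -0.2])]
ball_switch scene [(array([364., 327.]), 0.83)]
ball_switch top [(array([307., 426.]), 0.82)]
    [ 464.2 -491.1   15.5] [array([-0.3,  0.8]), array([ 0.7, -0.2])]
ball_tip scene [(array([325., 353.]), 0.91)]
ball_tip top [(array([282., 450.]), 0.9)]
    [ 492.9 -503.3  127.3] [array([ 0.6, -1.6]), array([-1.5,  0.5])]
blade_switch scene [(array([308., 339.]), 0.96)]
blade_switch top [(array([261., 380.]), 0.82), (array([282., 451.]), 0.63)]
    [ 530.7 -407.5   13.4] [array([-0.6,  1.6]), array([ 1.6, -0.5])]
```

View pics/s0.png

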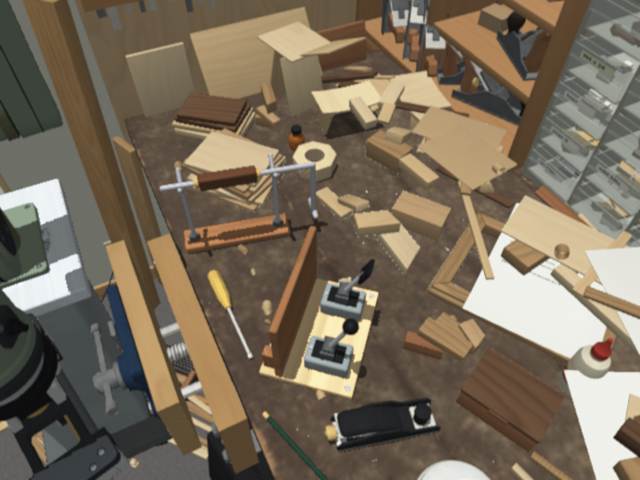

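View pics/t0.png

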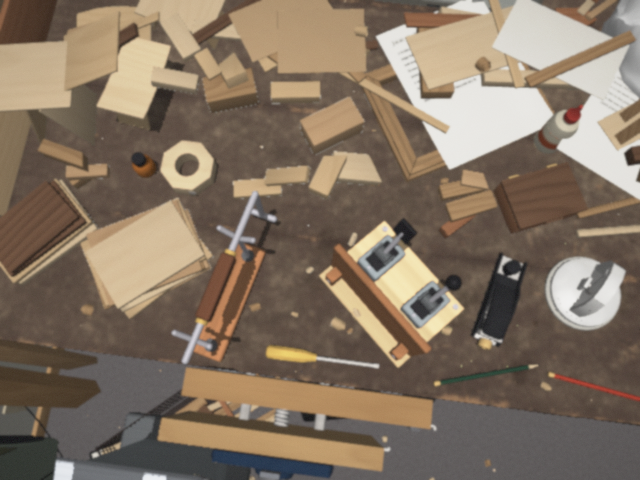

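The pictures show the rod hanging from about (188,360) to (255,195) in the top view, with its bend pointing away. The ball lever is on the right (ball at 453,283 in top) and the blade on the left (404,231). Next I'll refine the yaws using model overlays.

```bash
python3 - <<'E'
from h import *
from scipy.optimize import least_squares
np.set_printoptions(precision=1,suppress=True)
P={}
for l in ['rod_grip','rod_rest','guard','ball_switch','ball_tip','blade_switch']:
    for n in('scene','top'): 
        q=bot.mark_of(n,l)
        if q: P[l,n]=np.array(q[0]['location'])[::-1]
def T(p,X): c,s=np.cos(p[2]),np.sin(p[2]); X=np.array(X,float); return np.stack([p[0]+c*X[:,0]-s*X[:,1],p[1]+s*X[:,0]+c*X[:,1],X[:,2]],1)
# rod mask silhouette points (ends)
for n in('scene','top'):
    m=bot.masks_of(n,'rod_grip'); print(n,[(x['conf'],x['extent'],x['pixels'].sum()) for x in m])
    if m: np.save(f'm_{n}.npy',m[0]['pixels'])
    mg=bot.masks_of(n,'guard'); print(n,[(x['conf'],x['extent']) for x in mg])
# rod: rasterised fit
import itertools
def rodimg(p,n):
    im=np.zeros((480,640),np.uint8)
    L=[((-110,0,150),(150,0,150),10),((150,0,150),(150,0,40),10),((150,-27,40),(150,27,40),10),((-50,0,150),(50,0,150),24)]
    f=cam(n)[0][0,0]; o=ray(n,[0,0])[0]
    for a,b,w in L:
        W=T(p,[a,b]); q=proj(n,W); d=np.linalg.norm(W.mean(0)-o)
        cv2.line(im,*[tuple(int(v*16) for v in r) for r in q],255,max(1,round(w*f/d)),cv2.LINE_AA,4)
    return im>127
ms={n:np.load(f'm_{n}.npy') for n in('scene','top')}
def sc(p): return sum((rodimg(p,n)&ms[n]).sum()/(rodimg(p,n)|ms[n]).sum() for n in ms)
best=max(((sc((x,y,w)),x,y,w) for x in range(422,446,4) for y in range(-176,-152,4) for w in np.radians(range(-45,0,3))))
for st in (2,1): best=max(((sc((x,y,w)),x,y,w) for x in best[1]+st*np.arange(-2,3) for y in best[2]+st*np.arange(-2,3) for w in best[3]+np.radians(st*np.arange(-2,3.)*.6)))
print('rod',best[:3],np.degrees(best[3])); rp=best[1:]
# guard: pose + from marks, incl. lever angle & lateral offset
def res(v):
    g=v[:3]; r=[]
    for l,X in [('guard',(0,0,0)),('ball_switch',(0,v[3],12)),('blade_switch',(0,v[3]+v[5],12)),('ball_tip',(80*np.sin(v[4]),v[3],57+80*np.cos(v[4])))]:
        for n in('scene','top'):
            if (l,n) in P: r.append(proj(n,T(g,[X]))[0]-P[l,n])
    return np.r_[np.concatenate(r),(v[5]-100)/5]
s=least_squares(res,[504,-450,-.67,-50,.45,100],loss='soft_l1'); g=s.x;print('guard',g,g[2]*57.3,'res',s.fun)
np.save('fit.npy',np.r_[rp,g])
c=[]
for n in('scene','top'):
    im=cv2.cvtColor(bot.get_image(n),cv2.COLOR_RGB2BGR); im=cv2.resize(im,None,fx=3,fy=3)
    for p,Ls in((rp,[[(-110,0,150),(150,0,150),(150,0,40)],[(150,-27,40),(150,27,40)]]),(g[:3],[[(-62,-100,150),(-62,100,150)],[(-75,-100,12),(75,-100,12),(75,100,12)],[(0,g[3],57),(80*np.sin(g[4]),g[3],57+80*np.cos(g[4]))],[(0,g[3]+g[5],57),(38,g[3]+g[5],127)]])):
        for L in Ls:
            q=proj(n,T(p,L))*3+1; cv2.polylines(im,[np.int32(q)],False,(0,255,0),1)
    y,x=(140,150) if n=='scene' else (180,175)
    cv2.imwrite(f'pics/o_{n}.png',im[3*y:3*y+600 if n=='top' else 3*y+780,3*x:3*x+900][:,:900] if 0 else cv2.resize(im[3*y:3*y+(780 if n=='scene' else 600),3*x:3*x+900],(800,600) if n=='scene' else (800,533)))
E
```

```text
scene [(0.81, [159.5, 163.4, 315.1, 217.1], np.int64(1970))]
scene [(0.92, [258.7, 224.9, 378.2, 398.0])]
top [(0.96, [183.4, 191.9, 278.2, 361.2], np.int64(2273))]
top [(0.64, [317.8, 220.3, 464.0, 365.5])]Traceback (most recent call last):
  File "<stdin>", line 27, in <module>
  File "<stdin>", line 27, in <genexpr>
  File "<stdin>", line 26, in sc
  File "<stdin>", line 26, in <genexpr>
  File "<stdin>", line 20, in rodimg
  File "h.py", line 8, in ray
    K,r,t=cam(n); M=R.from_rotvec(r).as_matrix()
          ~~~^^^
  File "h.py", line 5, in cam
    p=bot.camera_params(n); K=np.array([[p['fx'],0,p['cx']],[0,p['fy'],p['cy']],[0,0,1.]])
ValueError: time passes only in moves, steps and waits
```

```bash
python3 -c "
import cv2,numpy as np
a=cv2.imread('pics/o_scene.png');b=cv2.imread('pics/o_top.png');print(a.shape,b.shape)"
```

```text
[ WARN:0@0.006] global loadsave.cpp:275 findDecoder imread_('pics/o_scene.png'): can't open/read file: check file path/integrity
[ WARN:0@0.006] global loadsave.cpp:275 findDecoder imread_('pics/o_top.png'): can't open/read file: check file path/integrity
Traceback (most recent call last):
AttributeError: 'NoneType' object has no attribute 'shape'
```

```bash
sed -i 's/^def cam(n):/import functools\n@functools.lru_cache(None)\ndef cam(n):/' h.py
cat >> h.py <<'E'
def T(p,X): c,s=np.cos(p[2]),np.sin(p[2]); X=np.array(X,float); return np.stack([p[0]+c*X[:,0]-s*X[:,1],p[1]+s*X[:,0]+c*X[:,1],X[:,2]],1)
def overlay(n,rp,g,f,box,im=None):
    im=cv2.cvtColor(bot.get_image(n),cv2.COLOR_RGB2BGR); im=cv2.resize(im,None,fx=2.5,fy=2.5,interpolation=cv2.INTER_CUBIC)
    for p,Ls in((rp,[[(-110,0,150),(150,0,150),(150,0,40)],[(150,-27,40),(150,27,40)]]),(g[:3],[[(-62,-100,150),(-62,100,150)],[(-75,-100,12),(75,-100,12),(75,100,12)],[(0,g[3],57),(80*np.sin(g[4]),g[3],57+80*np.cos(g[4]))],[(0,g[3]+g[5],57),(38,g[3]+g[5],127)]])):
        for L in Ls: cv2.polylines(im,[np.int32(proj(n,T(p,L))*2.5+1)],False,(0,255,0),1)
    x,y=box; return im[int(2.5*y):int(2.5*y)+600,int(2.5*x):int(2.5*x)+800]
E
python3 - <<'E'
from h import *
from scipy.optimize import least_squares
np.set_printoptions(precision=1,suppress=True)
P={}
for l in ['guard','ball_switch','ball_tip','blade_switch']:
    for n in('scene','top'): 
        q=bot.mark_of(n,l)
        if q: P[l,n]=np.array(q[0]['location'])[::-1]
def rodimg(p,n):
    im=np.zeros((480,640),np.uint8)
    L=[((-110,0,150),(150,0,150),10),((150,0,150),(150,0,40),10),((150,-27,40),(150,27,40),10),((-50,0,150),(50,0,150),24)]
    f=cam(n)[0][0,0]; o=ray(n,[0,0])[0]
    for a,b,w in L:
        W=T(p,[a,b]); q=proj(n,W); d=np.linalg.norm(W.mean(0)-o)
        cv2.line(im,*[tuple(int(v*16) for v in r) for r in q],255,max(1,round(w*f/d)),cv2.LINE_AA,4)
    return im>127
ms={n:np.load(f'm_{n}.npy') for n in('scene','top')}
def sc(p): return sum((rodimg(p,n)&ms[n]).sum()/(rodimg(p,n)|ms[n]).sum() for n in ms)
best=max(((sc((x,y,w)),x,y,w) for x in range(422,446,4) for y in range(-176,-152,4) for w in np.radians(range(-45,0,3))))
for st in (2,1): best=max(((sc((x,y,w)),x,y,w) for x in best[1]+st*np.arange(-2,3) for y in best[2]+st*np.arange(-2,3) for w in best[3]+np.radians(st*np.arange(-2,3.)*.6)))
print('rod',best[:3],np.degrees(best[3])); rp=best[1:]
def res(v):
    g=v[:3]; r=[]
    for l,X in [('guard',(0,0,0)),('ball_switch',(0,v[3],12)),('blade_switch',(0,v[3]+v[5],12)),('ball_tip',(80*np.sin(v[4]),v[3],57+80*np.cos(v[4])))]:
        for n in('scene','top'):
            if (l,n) in P: r.append(proj(n,T(g,[X]))[0]-P[l,n])
    return np.r_[np.concatenate(r),(v[5]-100)/5]
s=least_squares(res,[504,-450,-.67,-50,.45,100],loss='soft_l1'); g=s.x;print('guard',g,g[2]*57.3,'res',s.fun)
np.save('fit.npy',np.r_[rp,g])
cv2.imwrite('pics/o_top.png',overlay('top',rp,g,0,(165,160))); cv2.imwrite('pics/o_scene.png',overlay('scene',rp,g,0,(140,150)))
st=bot.read_state();print(R.from_quat(np.r_[st['tcp_rot'][1:],st['tcp_rot'][0]]).as_matrix().round(3))
E
```

```text
rod (np.float64(1.635307174435456), np.int64(436), np.int64(-165)) -13.200000000000001
guard [ 500.8 -450.1   -0.6  -51.1    0.3  103.5] -37.134627813066714 res [-1.2 -0.8 -0.3  2.   3.9 -0.8 -0.4 -2.4  2.7 -0.2  0.   0.9 -1.9  0.9
  3.3 -0.2  0.7]
[[ 1.   0.3 -0. ]
 [ 0.3 -1.  -0. ]
 [-0.   0.  -1. ]]
```

View pics/o_top.png

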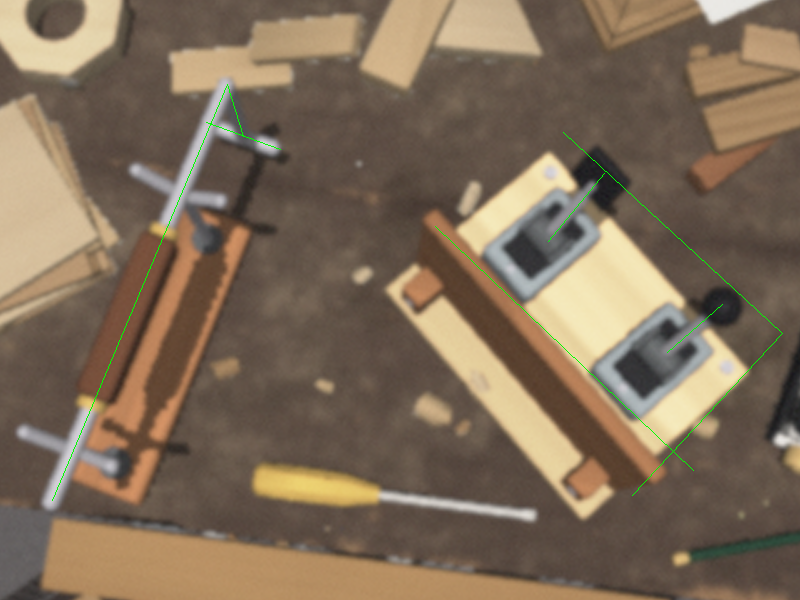

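View pics/o_scene.png

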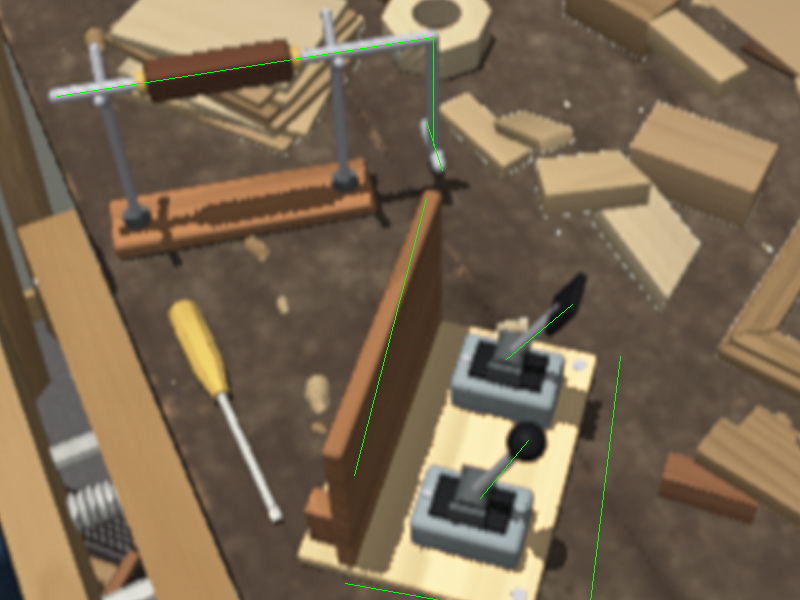

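Rod overlay fits within a few px. The guard's yaw is off, so I'll fit it from the base board corners seen in the crop: top (548,152), (747,372), (583,519), (386,290).

```bash
python3 - <<'E'
from h import *
np.set_printoptions(precision=1,suppress=True)
t=lambda x,y:[160+y/2.5,165+x/2.5]
s=lambda x,y:[150+y/2.5,140+x/2.5]
C=[atz('top',t(*c),12) for c in((548,152),(747,372),(583,519),(386,290))]
print(np.array(C)); 
for i in range(4): d=C[(i+1)%4]-C[i]; print(np.linalg.norm(d),np.degrees(np.arctan2(d[1],d[0])))
print('screen top ends',[atz('top',t(*c),150) for c in((428,212),(655,480))])
S=[atz('scene',s(*c),12) for c in((594,355),(302,557))];print('scene corners',np.array(S))
S=[atz('scene',s(*c),150) for c in((432,195),(335,455))];print('scene screen top',np.array(S))
print('ball',tri(s(527,441),t(722,306)),[atz('scene',s(527,441),127),atz('top',t(722,306),127)])
print('blade',tri(s(570,300),t(603,178)))
print('box ctr z47', atz('top',t(655,360),47),atz('scene',s(472,522),47), 'blade',atz('top',t(541,245),47),atz('scene',s(507,375),47))
print('rod', [ (atz('top',t(*a),150)) for a in((48,503),(226,82))],[ (atz('scene',s(*a),150)) for a in((50,97),(432,40))])
E
```

```text
[[ 605.1 -407.7   12. ]
 [ 470.5 -554.3   12. ]
 [ 361.3 -454.6   12. ]
 [ 494.6 -308.5   12. ]]
199.03179910056846 -132.55628683697114
147.8876345712683 137.62287152163674
197.76661317161114 47.61548737051641
148.4898807570743 -41.88931723484041
screen top ends [array([ 519.1, -328.6,  150. ]), array([ 382.8, -472.5,  150. ])]
scene corners [[ 605.1 -407.1   12. ]
 [ 363.8 -457.2   12. ]]
scene screen top [[ 516.3 -332.5  150. ]
 [ 387.1 -476.9  150. ]]
ball [ 489.4 -506.9  132.9] [array([ 491.6, -504. ,  127. ]), array([ 490.2, -508.2,  127. ])]
blade [ 559.6 -431.2  131. ]
box ctr z47 [ 465.3 -486.3   47. ] [ 461.  -498.9   47. ] blade [ 531.1 -406.    47. ] [ 530.5 -414.5   47. ]
rod [array([ 327. , -138.7,  150. ]), array([ 582.9, -199.3,  150. ])] [array([ 324.9, -139.3,  150. ]), array([ 580.3, -202.5,  150. ])]
```

```bash
cat >> h.py <<'E'
def plan(p,yaw,mm=38,deg=6.5,start=None):
    """rows from the current tool pose to TCP p, tool down, tool x at yaw (rad); straight line"""
    s=bot.read_state(); q=s['tcp_rot']; R0=R.from_quat(np.r_[q[1:],q[0]]); p0=np.array(s['eef_pos'])
    if start is not None: p0=np.array(start[0],float); R0=R.from_euler('z',start[1])*R.from_euler('x',np.pi)
    R1=R.from_euler('z',yaw)*R.from_euler('x',np.pi); w=(R0.inv()*R1).as_rotvec(degrees=True); d=np.array(p,float)-p0
    n=int(np.ceil(max(np.linalg.norm(d)/mm,np.linalg.norm(w)/deg,1))); n=-(-n//5)*5
    out=[];Rc=R0
    for i in range(n):
        out.append(' '.join(f'{v:g}' for v in np.r_[np.round(Rc.inv().apply(d/n)/10,2),np.round(w/n,2)]+0.)); Rc=Rc*R.from_rotvec(w/n,degrees=True)
    for i in range(0,n,5): print('; '.join(out[i:i+5]))
def show():
    s=bot.read_state(); q=s['tcp_rot'];M=R.from_quat(np.r_[q[1:],q[0]]).as_matrix()
    print(np.round(s['time_s'],2),'pos',np.round(s['eef_pos'],1),'yaw',round(np.degrees(np.arctan2(M[1,0],M[0,0])),2),'z',M[:,2].round(3),'F',np.round(s['ft_force'],1),'q',np.round(s['joints'],2),'w',round(s['gripper_width'],1))
E
python3 - <<'E'
from h import *
show(); plan([447,-168.5,260],np.radians(-13.6)); plan([447,-168.5,131],0,start=([447,-168.5,260],0))
E
```

```text
2.0 pos [ 145.4 -556.3  205.5] yaw 14.65 z [-0. -0. -1.] F [0.4 0.  0.6] q [-1.47  0.21  1.54 -0.    1.39 -0.15] w 93.9
2.6 -1.99 -0.36 0 0 1.88; 2.53 -2.08 -0.36 0 0 1.88; 2.46 -2.16 -0.36 0 0 1.88; 2.39 -2.24 -0.36 0 0 1.88; 2.32 -2.32 -0.36 0 0 1.88
2.24 -2.39 -0.36 0 0 1.88; 2.16 -2.46 -0.36 0 0 1.88; 2.08 -2.53 -0.36 0 0 1.88; 1.99 -2.6 -0.36 0 0 1.88; 1.91 -2.66 -0.36 0 0 1.88
1.82 -2.73 -0.36 0 0 1.88; 1.73 -2.78 -0.36 0 0 1.88; 1.63 -2.84 -0.36 0 0 1.88; 1.54 -2.89 -0.36 0 0 1.88; 1.44 -2.94 -0.36 0 0 1.88
0 0 2.58 0 0 0; 0 0 2.58 0 0 0; 0 0 2.58 0 0 0; 0 0 2.58 0 0 0; 0 0 2.58 0 0 0
```

>>> {"fn": "apply_moves", "kwargs": {"motion": "2.6 -2 -0.4 0 0 1.9; 2.5 -2.1 -0.4 0 0 1.9; 2.5 -2.2 -0.4 0 0 1.9; 2.4 -2.2 -0.4 0 0 1.9; 2.3 -2.3 -0.4 0 0 1.9", "grip": 0}}

```text
time_s: 2.42
eef_pos: [246.7, -425.7, 225.7]
tcp_rot: [0.0, 0.999, 0.044, 0.0]
ft_force: [0.5, 0.1, 0.2]
gripper_width: 93.7
finger_force: 0.0
```

>>> {"fn": "apply_moves", "kwargs": {"motion": "2.2 -2.4 -0.4 0 0 1.9; 2.2 -2.5 -0.4 0 0 1.9; 2.1 -2.5 -0.4 0 0 1.9; 2 -2.6 -0.4 0 0 1.9; 1.9 -2.7 -0.4 0 0 1.9"}}

```text
time_s: 2.83
eef_pos: [347.8, -296.1, 245.9]
tcp_rot: [0.0, 0.999, -0.039, 0.0]
ft_force: [0.4, -0.4, -0.6]
gripper_width: 94.2
finger_force: 0.0
```

>>> {"fn": "apply_moves", "kwargs": {"motion": "1.8 -2.7 -0.4 0 0 1.9; 1.7 -2.8 -0.4 0 0 1.9; 1.6 -2.8 -0.4 0 0 1.9; 1.5 -2.9 -0.4 0 0 1.9; 1.4 -2.9 -0.4 0 0 1.9"}}

```text
time_s: 3.25
eef_pos: [447.1, -167.5, 265.9]
tcp_rot: [0.0, 0.993, -0.121, 0.0]
ft_force: [-0.8, -0.0, 0.2]
gripper_width: 94.0
finger_force: 0.0
```

```bash
python3 - <<'E'
from h import *
bot.get_image('top');bot.get_image('top')
show(); plan([447,-168.5,131],np.radians(-13.6))
E
```

```text
3.35 pos [ 448.7 -165.9  266.4] yaw -13.53 z [ 0.003  0.    -1.   ] F [ 0.4 -1.1  0.3] q [-0.54 -0.05  1.69  0.    1.5   1.27] w 94.0
-0.03 0.06 2.71 -0.01 -0.03 0.01; -0.03 0.06 2.71 -0.01 -0.03 0.01; -0.02 0.06 2.71 -0.01 -0.03 0.01; -0.02 0.06 2.71 -0.01 -0.03 0.01; -0.02 0.06 2.71 -0.01 -0.03 0.01
```

>>> {"fn": "apply_moves", "kwargs": {"motion": "0 0.1 2.7 0 0 0; 0 0 2.7 0 0 0; 0 0.1 2.7 0 0 0; 0 0 2.7 0 0 0; 0 0.1 2.7 0 0 0"}}

```text
time_s: 3.77
eef_pos: [445.0, -172.6, 129.3]
tcp_rot: [0.0, 0.993, -0.121, 0.0]
ft_force: [0.0, -0.1, -0.1]
gripper_width: 93.8
finger_force: 0.0
```

>>> {"fn": "apply_moves", "kwargs": {"motion": "0 0 0 0 0 0; 0 0 0 0 0 0; 0 0 0 0 0 0; 0 0 0 0 0 0; 0 0 0 0 0 0", "grip": 1}}

```text
time_s: 4.18
eef_pos: [447.1, -172.9, 132.6]
tcp_rot: [0.001, 0.993, -0.121, 0.002]
ft_force: [0.3, -0.3, -0.4]
gripper_width: 64.3
finger_force: 0.0
```

>>> {"fn": "apply_moves", "kwargs": {"motion": "0 0 0 0 0 0; 0 0 0 0 0 0; 0 0 0 0 0 0; 0 0 0 0 0 0; 0 0 0 0 0 0"}}

```text
time_s: 4.6
eef_pos: [445.8, -171.2, 130.5]
tcp_rot: [-0.001, 0.993, -0.121, 0.0]
ft_force: [3.2, 8.5, 0.8]
gripper_width: 30.8
finger_force: 4.2
```

```bash
python3 - <<'E'
from h import *
s=save('scene','s1.png'); show()
im=cv2.resize(s[90:330,80:400,::-1],None,fx=2.5,fy=2.5,interpolation=cv2.INTER_CUBIC);cv2.imwrite('pics/s1c.png',im)
E
```

```text
4.65 pos [ 446.2 -169.4  130.4] yaw -13.9 z [ 0.001  0.006 -1.   ] F [ 4.4 13.1  3.9] q [-0.55  0.08  1.85  0.01  1.21  1.26] w 26.9
```

View pics/s1c.png

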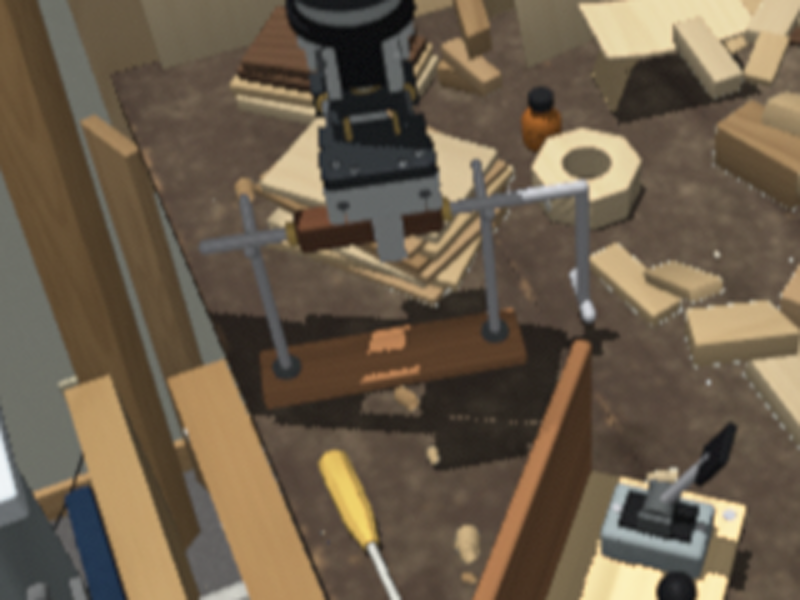

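The fingers are on the grip, just ahead of its centre, between the forks (about 390,235 in the crop). I'll finish closing, then lift.

>>> {"fn": "apply_moves", "kwargs": {"motion": "0 0 0 0 0 0; 0 0 0 0 0 0; 0 0 0 0 0 0; 0 0 0 0 0 0; 0 0 0 0 0 0"}}

```text
time_s: 5.07
eef_pos: [446.8, -167.1, 130.4]
tcp_rot: [-0.005, 0.993, -0.12, 0.001]
ft_force: [4.0, 12.1, 3.2]
gripper_width: 22.0
finger_force: 30.0
```

```bash
python3 - <<'E'
from h import *
show()
E
```

```text
5.07 pos [ 446.8 -167.1  130.4] yaw -13.82 z [ 0.002  0.009 -1.   ] F [ 4.  12.1  3.2] q [-0.55  0.08  1.85  0.01  1.21  1.26] w 22.0
```

>>> {"fn": "apply_moves", "kwargs": {"motion": "0 0 -2 0 0 0; 0 0 -3 0 0 0; 0 0 -3.5 0 0 0; 0 0 -3.5 0 0 0; 0 0 -3.5 0 0 0"}}

```text
time_s: 5.48
eef_pos: [444.9, -171.4, 286.1]
tcp_rot: [-0.0, 0.993, -0.12, -0.001]
ft_force: [0.4, -0.8, -1.5]
gripper_width: 21.8
finger_force: 29.9
```

>>> {"fn": "apply_moves", "kwargs": {"motion": "0 0 -2 0 0 0; 0 0 -1 0 0 0; 0 0 0 0 0 0; 0 0 0 0 0 0; 0 0 0 0 0 0"}}

```text
time_s: 5.9
eef_pos: [444.5, -171.2, 312.8]
tcp_rot: [-0.001, 0.993, -0.121, -0.002]
ft_force: [-0.5, -0.9, -2.2]
gripper_width: 21.8
finger_force: 29.9
```

```bash
python3 - <<'E'
from h import *
save('top','t2.png');s=save('scene','s2.png'); show()
st=bot.read_state(); 
# rod model in world: estimate from finger pose: rod axis z = pinch z
im=cv2.resize(s[60:300,120:440,::-1],None,fx=2.5,fy=2.5,interpolation=cv2.INTER_CUBIC)
p=st['eef_pos'];yaw=np.radians(-13.8);g=T((p[0],p[1],yaw),[(-15,0,0)])[0]
L=T((g[0],g[1],yaw),[(-110,0,p[2]+18.8),(150,0,p[2]+18.8),(150,0,p[2]-91.2)])
q=(proj('scene',L)-[120,60])*2.5
cv2.polylines(im,[np.int32(q)],False,(0,255,0),1)
cv2.imwrite('pics/s2c.png',im)
E
```

```text
6.0 pos [ 444.5 -171.2  312.8] yaw -13.84 z [-0.004  0.003 -1.   ] F [ 0.7  0.1 -1.2] q [-0.55 -0.07  1.62 -0.    1.6   1.26] w 21.4
```

View pics/s2c.png

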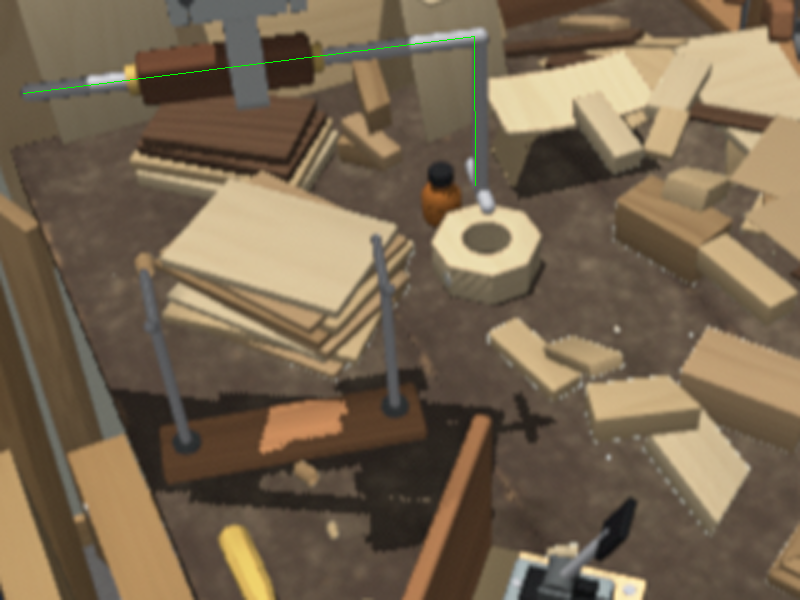

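The rod is held level and sits about 3 mm forward of the model. Now going above the far side of the ball.

```bash
python3 - <<'E'
from h import *
y=np.radians(-42.3)
plan([414,-437,312],y); print();plan([414,-437,213],y,start=([414,-437,312],y))
E
```

```text
0.34 2.65 0 0 0.03 2.85; 0.47 2.63 0 0 0.03 2.85; 0.6 2.61 0 0 0.03 2.85; 0.73 2.57 0 0 0.03 2.85; 0.86 2.53 0 0 0.03 2.85
0.98 2.49 0 0 0.03 2.85; 1.1 2.44 0.01 0 0.03 2.85; 1.22 2.38 0.01 0 0.03 2.85; 1.34 2.32 0.01 0 0.03 2.85; 1.45 2.25 0.01 0 0.03 2.85

0 0 1.98 0 0 0; 0 0 1.98 0 0 0; 0 0 1.98 0 0 0; 0 0 1.98 0 0 0; 0 0 1.98 0 0 0
```

>>> {"fn": "apply_moves", "kwargs": {"motion": "0.3 2.7 0 0 0 2.8; 0.5 2.6 0 0 0 2.9; 0.6 2.6 0 0 0 2.8; 0.7 2.6 0 0 0 2.9; 0.9 2.5 0 0 0 2.8"}}

```text
time_s: 6.42
eef_pos: [429.6, -305.5, 313.6]
tcp_rot: [-0.001, 0.97, -0.243, -0.001]
ft_force: [-0.0, -0.0, -1.6]
gripper_width: 21.9
finger_force: 29.9
```

>>> {"fn": "apply_moves", "kwargs": {"motion": "1 2.5 0 0 0 2.9; 1.1 2.4 0 0 0 2.8; 1.2 2.4 0 0 0 2.9; 1.3 2.3 0 0 0 2.8; 1.4 2.3 0 0 0 2.9"}}

```text
time_s: 6.83
eef_pos: [413.4, -438.0, 313.3]
tcp_rot: [-0.001, 0.932, -0.362, -0.001]
ft_force: [-0.1, 0.4, -1.2]
gripper_width: 22.1
finger_force: 29.9
```

>>> {"fn": "apply_moves", "kwargs": {"motion": "0 0 0 0 0 0; 0 0 0 0 0 0; 0 0 0 0 0 0; 0 0 0 0 0 0; 0 0 0 0 0 0"}}

```text
time_s: 7.25
eef_pos: [414.5, -436.2, 315.3]
tcp_rot: [-0.0, 0.933, -0.36, -0.0]
ft_force: [-0.7, 1.1, -1.9]
gripper_width: 22.0
finger_force: 29.9
```

```bash
cat >> h.py <<'E'
def crossbar():
    s=bot.read_state(); q=s['tcp_rot'];M=R.from_quat(np.r_[q[1:],q[0]]); return np.array([M.apply([138,y,91])+s['eef_pos'] for y in(-27,0,27)])
def pic(n,f,c,k=4):
    s=save(n,'raw_'+f); c=np.int32(c); x=max(0,min(640-800//k,c[0]-400//k));y=max(0,min(480-600//k,c[1]-300//k))
    im=cv2.resize(s[y:y+600//k,x:x+800//k,::-1],None,fx=k,fy=k,interpolation=cv2.INTER_CUBIC)
    cv2.polylines(im,[np.int32((proj(n,crossbar())-[x,y])*k)],False,(0,255,0),1); return im
E
python3 - <<'E'
from h import *
show(); c=crossbar();print(c.round(1))
a=pic('top','a.png',[400,270],3);b=pic('scene','b.png',[350,290],3)
cv2.imwrite('pics/p3.png',np.hstack([a[:,200:600],b[:,200:600]]))
y=np.radians(-42.3);plan([414,-437,213],y)
E
```

```text
7.25 pos [ 414.5 -436.2  315.3] yaw -42.26 z [-0.     0.001 -1.   ] F [-0.7  1.1 -1.9] q [-0.95  0.2   1.32  0.    1.62  1.35] w 22.0
[[ 534.8 -509.   224.2]
 [ 516.6 -528.9  224.2]
 [ 498.4 -548.9  224.2]]
0 0.02 2.05 0 0 0.01; 0 0.02 2.05 0 0 0.01; 0 0.02 2.05 0 0 0.01; 0 0.02 2.05 0 0 0.01; 0 0.02 2.05 0 0 0.01
```

View pics/p3.png

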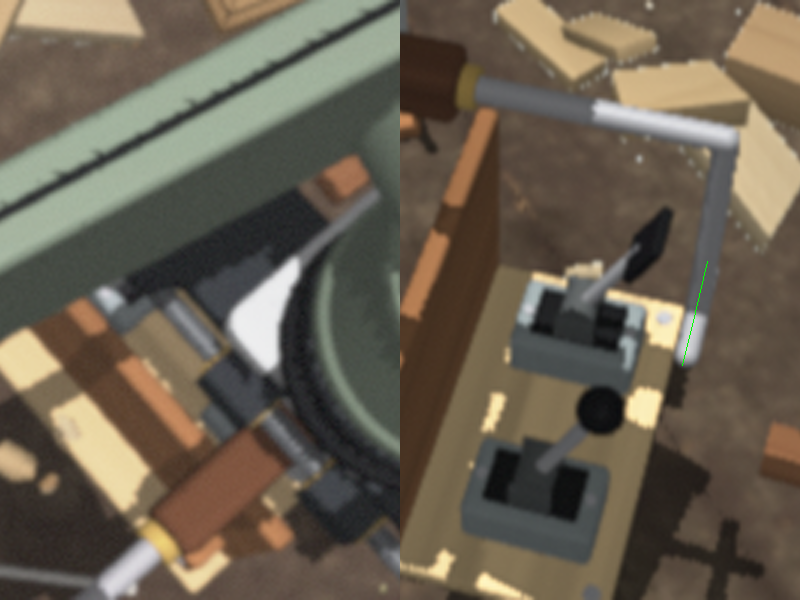

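The scene view (top view is blocked by the arm) shows the crossbar where modelled, at about (693,335), and beyond the ball at (600,410). Descending.

>>> {"fn": "apply_moves", "kwargs": {"motion": "0 0 2 0 0 0; 0 0 2 0 0 0; 0 0 2.1 0 0 0; 0 0 2.1 0 0 0; 0 0 2 0 0 0"}}

```text
time_s: 7.77
eef_pos: [414.4, -436.7, 212.8]
tcp_rot: [0.0, 0.933, -0.361, 0.0]
ft_force: [0.4, 0.1, -1.5]
gripper_width: 21.5
finger_force: 29.9
```

>>> {"fn": "apply_moves", "kwargs": {"motion": "0 0 0 0 0 0; 0 0 0 0 0 0; 0 0 0 0 0 0; 0 0 0 0 0 0; 0 0 0 0 0 0"}}

```text
time_s: 8.18
eef_pos: [415.0, -438.3, 215.7]
tcp_rot: [0.001, 0.933, -0.361, 0.002]
ft_force: [0.5, 0.8, -2.5]
gripper_width: 22.0
finger_force: 29.9
```

```bash
python3 - <<'E'
from h import *
show(); c=crossbar();print(c.round(1))
cv2.imwrite('pics/p4.png',pic('scene','b4.png',[365,310],5))
E
```

```text
8.18 pos [ 415.  -438.3  215.7] yaw -42.34 z [ 0.002 -0.003 -1.   ] F [ 0.5  0.8 -2.5] q [-0.96  0.26  1.46  0.    1.42  1.35] w 22.0
[[ 535.4 -511.5  125.1]
 [ 517.2 -531.5  125.2]
 [ 499.  -551.5  125.2]]
```

View pics/p4.png

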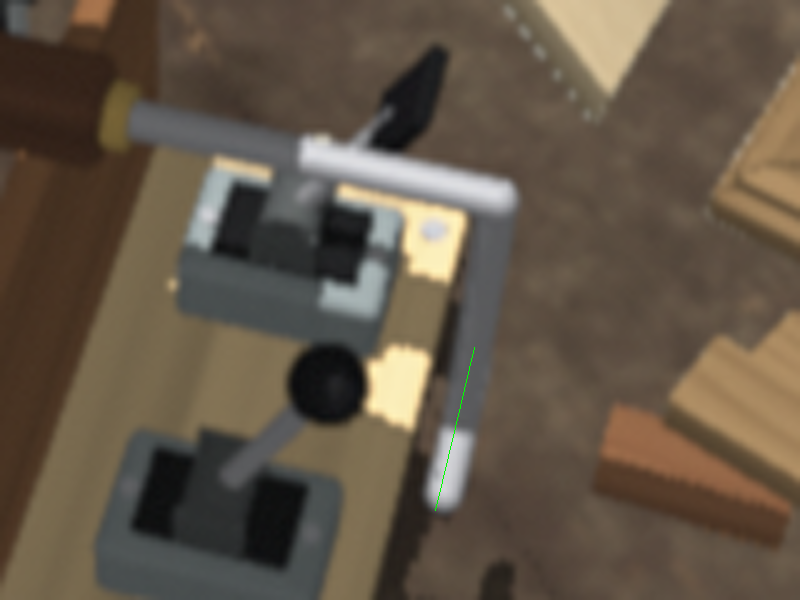

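Crossbar centre (455,430) lines up with the ball (327,383) along the pull direction. Lowering 5 mm and pulling.

>>> {"fn": "apply_moves", "kwargs": {"motion": "-0.5 0 0.3 0 0 0; -1 0 0.2 0 0 0; -1 0 0 0 0 0; -1 0 0 0 0 0; -1 0 0 0 0 0"}}

```text
time_s: 8.65
eef_pos: [380.7, -406.9, 209.0]
tcp_rot: [0.0, 0.932, -0.361, 0.001]
ft_force: [0.8, -1.6, -1.4]
gripper_width: 21.5
finger_force: 29.9
```

>>> {"fn": "apply_moves", "kwargs": {"motion": "-1 0 0 0 0 0; -1 0 0 0 0 0; -1 0 0 0 0 0; -1 0 0 0 0 0; -0.5 0 0 0 0 0"}}

```text
time_s: 9.07
eef_pos: [348.3, -377.2, 208.2]
tcp_rot: [0.001, 0.932, -0.361, 0.003]
ft_force: [8.9, -8.0, -9.5]
gripper_width: 21.8
finger_force: 29.9
```

>>> {"fn": "apply_moves", "kwargs": {"motion": "-0.4 0 0 0 0 0; 0 0 0 0 0 0; 0 0 0 0 0 0; 0 0 0 0 0 0; 0 0 0 0 0 0"}}

```text
time_s: 9.48
eef_pos: [347.5, -376.2, 209.3]
tcp_rot: [0.002, 0.933, -0.361, 0.005]
ft_force: [7.4, -4.9, -5.2]
gripper_width: 21.6
finger_force: 30.0
```

```bash
python3 - <<'E'
from h import *
show(); c=crossbar();print(c.round(1))
cv2.imwrite('pics/p5.png',pic('scene','b5.png',[345,310],5))
u=np.array([.740,-.673]);b=np.array([490.5,-506])
print('crossbar u from ball start',(c[1,:2]-b)@u)
for l in ('ball_tip','blade_switch'): print(bot.mark_of('scene',l)[:1])
E
```

```text
9.48 pos [ 347.5 -376.2  209.3] yaw -42.33 z [ 0.007 -0.006 -1.   ] F [ 7.4 -4.9 -5.2] q [-1.    0.06  1.7   0.    1.37  1.31] w 21.6
[[ 468.3 -449.7  119.7]
 [ 450.2 -469.7  119.7]
 [ 432.  -489.6  119.6]]
crossbar u from ball start -54.30179534913657
[{'location': [314.9, 304.9], 'conf': 0.96}]
[{'location': [309.9, 339.0], 'conf': 0.71}]
```

View pics/p5.png

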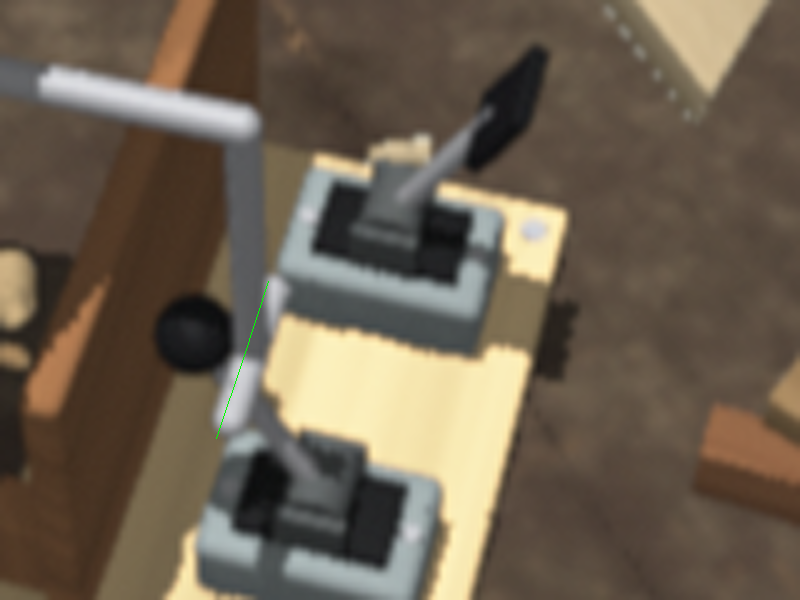

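The ball lever is over at its stop: the ball is at (195,333) in the crop, leaning towards the screen, with about 9 N against the stop. The blade hasn't moved. Backing off away from the screen, then up.

>>> {"fn": "apply_moves", "kwargs": {"motion": "1 0 0 0 0 0; 1 0 0 0 0 0; 1 0 0 0 0 0; 1 0 0 0 0 0; 1 0 0 0 0 0"}}

```text
time_s: 10.05
eef_pos: [382.2, -408.2, 208.1]
tcp_rot: [-0.0, 0.932, -0.361, -0.0]
ft_force: [0.3, -1.0, -1.5]
gripper_width: 21.6
finger_force: 30.0
```

>>> {"fn": "apply_moves", "kwargs": {"motion": "0 0 -2 0 0 0; 0 0 -2.5 0 0 0; 0 0 -3 0 0 0; 0 0 -2.5 0 0 0; 0 0 -1 0 0 0"}}

```text
time_s: 10.47
eef_pos: [383.1, -409.6, 322.9]
tcp_rot: [0.002, 0.933, -0.361, 0.003]
ft_force: [0.6, -1.4, -0.7]
gripper_width: 21.8
finger_force: 30.0
```

>>> {"fn": "apply_moves", "kwargs": {"motion": "0 0 0 0 0 0; 0 0 0 0 0 0; 0 0 0 0 0 0; 0 0 0 0 0 0; 0 0 0 0 0 0"}}

```text
time_s: 10.88
eef_pos: [381.1, -406.9, 316.2]
tcp_rot: [-0.001, 0.933, -0.361, -0.002]
ft_force: [0.2, -0.1, -2.1]
gripper_width: 22.2
finger_force: 30.0
```

```bash
python3 - <<'E'
from h import *
show(); c=crossbar();print(c.round(1))
cv2.imwrite('pics/p6.png',pic('scene','b6.png',[340,280],3))
for l in ('ball_tip','blade_switch'): print(bot.mark_of('scene',l)[:1])
plan([446,-168,315],np.radians(-13.8))
# predicted ball at stop vs image
for a in (.5,.4): 
    b=T((490.5-.740*38.4,-506+.673*38.4,np.radians(-42.3)),[(-80*np.sin(a),0,57+80*np.cos(a))]); print(a,proj('scene',b)[0])
E
```

```text
10.88 pos [ 381.1 -406.9  316.2] yaw -42.34 z [-0.002  0.003 -1.   ] F [ 0.2 -0.1 -2.1] q [-0.97  0.11  1.43  0.    1.61  1.34] w 22.2
[[ 501.1 -479.6  224.7]
 [ 482.9 -499.5  224.7]
 [ 464.7 -519.5  224.7]]
[{'location': [315.0, 304.5], 'conf': 0.89}]
[{'location': [309.0, 340.0], 'conf': 0.73}]
-1.14 -2.2 0.03 0 0.01 -2.85; -1.02 -2.26 0.03 0 0.01 -2.85; -0.91 -2.31 0.03 0 0.01 -2.85; -0.79 -2.35 0.03 0 0.01 -2.85; -0.68 -2.39 0.03 0 0.01 -2.85
-0.56 -2.42 0.03 0 0.01 -2.85; -0.44 -2.44 0.03 0 0.01 -2.85; -0.31 -2.46 0.03 0 0.01 -2.85; -0.19 -2.47 0.03 0 0.01 -2.85; -0.07 -2.48 0.02 0 0.01 -2.85
0.5 [298.61439804 314.97622974]
0.4 [303.38420652 314.85825548]
```

View pics/p6.png

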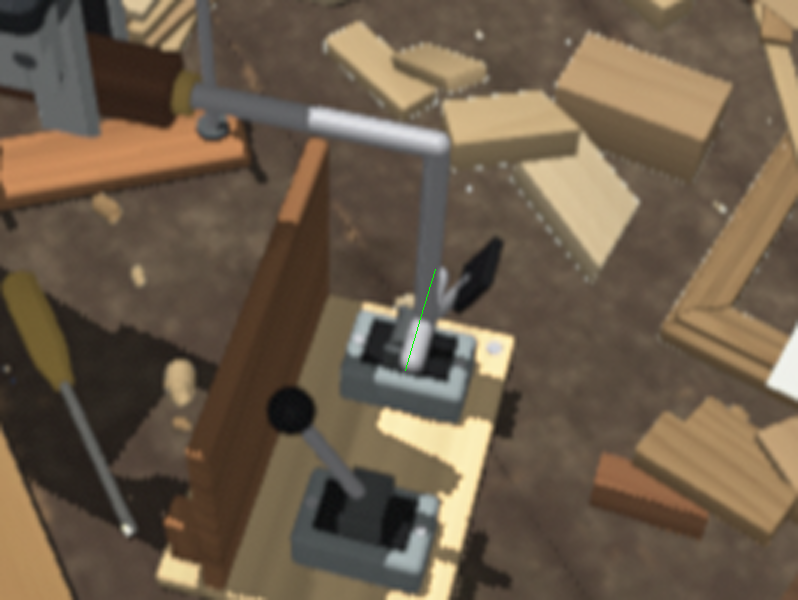

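The lever stays at the screen side: ball at (291,410), stem base about (355,490), blade untouched. I'll cross-check the angle from the stem lines while working out the pivot.

```bash
python3 - <<'E'
from h import *
from scipy.optimize import least_squares
y=np.radians(-42.3)
def pts(v): # pivot u offset back from measured ball, v offset, a0,a1
    p=(490.5-.740*v[0]+.673*v[1],-506+.673*v[0]+.740*v[1],y)
    f=lambda a,r:T(p,[(r*np.sin(a),0,57+r*np.cos(a))])[0]
    return f
def res(v):
    f=pts(v); r=[]
    P=lambda n,X:proj(n,X)[0]
    r+=list(P('scene',f(v[2],80))-[351.5,326]); r+=list(P('top',f(v[2],80))-[452,282])
    r+=list(P('scene',f(v[3],80))-[304.3,315.8]); r+=list(P('scene',f(0,0))-[331,350.4])
    return r
for st in ([36,0,.45,-.45],):
    s=least_squares(res,st); print(s.x,np.round(s.fun,1))
print('travel',s.x[2]-s.x[3])
E
```

```text
[26.91583338 -0.55853067  0.33720623 -0.53826692] [-0.9  0.1  1.3 -0.1  0.1  1.5  0.1 -2.8]
travel 0.8754731524281786
```

Fit gives −0.54 rad, i.e. at the stop. Returning the rod.

>>> {"fn": "apply_moves", "kwargs": {"motion": "-1.1 -2.2 0 0 0 -2.8; -1 -2.3 0 0 0 -2.9; -0.9 -2.3 0 0 0 -2.8; -0.8 -2.4 0 0 0 -2.9; -0.7 -2.4 0 0 0 -2.8"}}

```text
time_s: 11.45
eef_pos: [414.9, -286.4, 318.2]
tcp_rot: [-0.0, 0.97, -0.242, -0.0]
ft_force: [-0.2, 0.7, -1.6]
gripper_width: 21.8
finger_force: 30.0
```

>>> {"fn": "apply_moves", "kwargs": {"motion": "-0.6 -2.4 0 0 0 -2.9; -0.4 -2.4 0 0 0 -2.8; -0.3 -2.5 0 0 0 -2.9; -0.2 -2.5 0 0 0 -2.8; -0.1 -2.5 0 0 0 -2.9"}}

```text
time_s: 11.87
eef_pos: [447.1, -166.2, 318.4]
tcp_rot: [0.0, 0.993, -0.119, 0.0]
ft_force: [-0.0, -0.3, -2.0]
gripper_width: 21.6
finger_force: 30.0
```

>>> {"fn": "apply_moves", "kwargs": {"motion": "0 0 0 0 0 0; 0 0 0 0 0 0; 0 0 0 0 0 0; 0 0 0 0 0 0; 0 0 0 0 0 0"}}

```text
time_s: 12.28
eef_pos: [446.7, -168.4, 318.3]
tcp_rot: [0.0, 0.993, -0.121, -0.0]
ft_force: [-1.0, 0.5, -1.3]
gripper_width: 21.8
finger_force: 30.0
```

```bash
python3 - <<'E'
from h import *
show(); bot.get_image('top'); show(); bot.get_image('top'); show(); plan([446.5,-167,165],np.radians(-13.7))
E
```

```text
12.28 pos [ 446.7 -168.4  318.3] yaw -13.95 z [-0. -0. -1.] F [-1.   0.5 -1.3] q [-0.54 -0.07  1.61 -0.    1.61  1.27] w 21.8
12.33 pos [ 446.8 -168.3  318.3] yaw -13.94 z [-0. -0. -1.] F [-0.3  0.1 -2.3] q [-0.54 -0.07  1.61 -0.    1.61  1.27] w 22.0
12.38 pos [ 446.8 -168.2  318.3] yaw -13.94 z [-0. -0. -1.] F [ 0.4  0.5 -1.9] q [-0.54 -0.07  1.61 -0.    1.61  1.27] w 21.9
-0.01 -0.02 3.07 0 0 -0.05; -0.01 -0.02 3.07 0 0 -0.05; -0.01 -0.02 3.07 0 0 -0.05; -0.01 -0.02 3.07 0 0 -0.05; -0.01 -0.02 3.07 0 0 -0.05
```

>>> {"fn": "apply_moves", "kwargs": {"motion": "0 -0.1 3.1 0 0 0; 0 0 3.1 0 0 -0.1; 0 0 3.1 0 0 0; 0 0 3 0 0 -0.1; 0 0 2.5 0 0 0"}}

```text
time_s: 12.8
eef_pos: [446.2, -166.5, 168.3]
tcp_rot: [-0.0, 0.993, -0.119, -0.001]
ft_force: [0.1, -0.1, -3.0]
gripper_width: 22.0
finger_force: 30.0
```

>>> {"fn": "apply_moves", "kwargs": {"motion": "0 0 0.8 0 0 0; 0 0 0.8 0 0 0; 0 0 0.8 0 0 0; 0 0 0.8 0 0 0; 0 0 0.4 0 0 0"}}

```text
time_s: 13.22
eef_pos: [447.7, -166.8, 134.6]
tcp_rot: [0.0, 0.993, -0.119, 0.001]
ft_force: [-0.7, 0.2, -1.1]
gripper_width: 21.8
finger_force: 30.0
```

>>> {"fn": "apply_moves", "kwargs": {"motion": "0 0 0.2 0 0 0; 0 0 0 0 0 0; 0 0 0 0 0 0; 0 0 0 0 0 0; 0 0 0 0 0 0"}}

```text
time_s: 13.63
eef_pos: [447.6, -166.6, 133.0]
tcp_rot: [0.0, 0.993, -0.119, 0.001]
ft_force: [-0.4, -0.8, -2.0]
gripper_width: 21.9
finger_force: 30.0
```

```bash
python3 - <<'E'
from h import *
show(); cv2.imwrite('pics/p7.png',pic('scene','b7.png',[240,200],4)); plan([446.5,-167,130.5],np.radians(-13.7))
E
```

```text
13.63 pos [ 447.6 -166.6  133. ] yaw -13.64 z [ 0.001 -0.001 -1.   ] F [-0.4 -0.8 -2. ] q [-0.54  0.07  1.85  0.    1.22  1.27] w 21.9
-0.02 0.01 0.05 0 -0.01 0.01; -0.02 0.01 0.05 0 -0.01 0.01; -0.02 0.01 0.05 0 -0.01 0.01; -0.02 0.01 0.05 0 -0.01 0.01; -0.02 0.01 0.05 0 -0.01 0.01
```

View pics/p7.png

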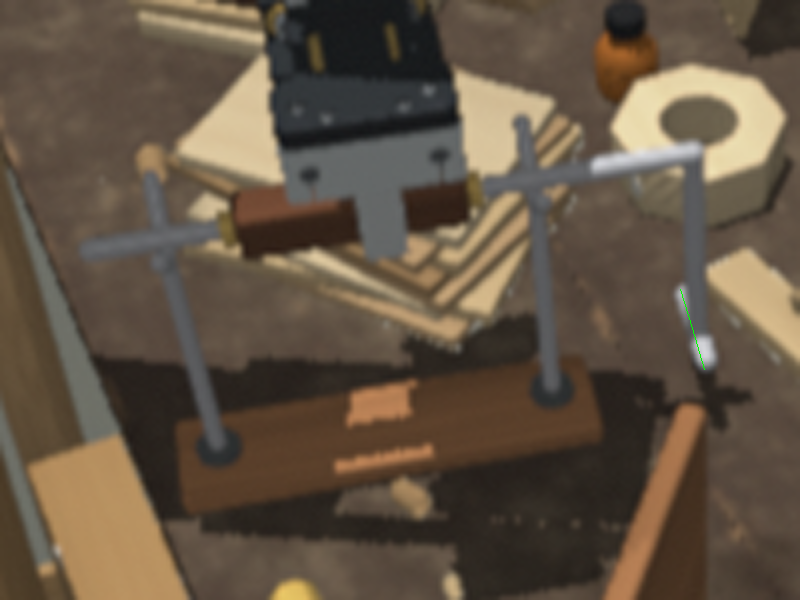

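The rod sits inside both forks, just above its seat. I've now viewed 11 pictures, one over the limit of 10, so I'll check the rest numerically. Lowering the last 3 mm and releasing.

>>> {"fn": "apply_moves", "kwargs": {"motion": "0 0 0.1 0 0 0; 0 0 0.1 0 0 0; 0 0 0.1 0 0 0; 0 0 0 0 0 0; 0 0 0 0 0 0"}}

```text
time_s: 14.1
eef_pos: [447.6, -167.0, 130.5]
tcp_rot: [0.001, 0.993, -0.118, 0.0]
ft_force: [-1.5, -0.6, 5.4]
gripper_width: 21.5
finger_force: 30.0
```

>>> {"fn": "apply_moves", "kwargs": {"motion": "0 0 0 0 0 0; 0 0 0 0 0 0; 0 0 0 0 0 0; 0 0 0 0 0 0; 0 0 0 0 0 0"}}

```text
time_s: 14.52
eef_pos: [447.6, -167.0, 130.5]
tcp_rot: [0.001, 0.993, -0.118, 0.0]
ft_force: [-2.2, -0.6, 5.6]
gripper_width: 21.8
finger_force: 30.0
```

Force +5.6 N upward shows it has seated. Opening.

>>> {"fn": "apply_moves", "kwargs": {"motion": "0 0 0 0 0 0; 0 0 0 0 0 0; 0 0 0 0 0 0; 0 0 0 0 0 0; 0 0 0 0 0 0", "grip": 0}}

```text
time_s: 14.93
eef_pos: [447.1, -166.3, 129.2]
tcp_rot: [-0.0, 0.993, -0.119, -0.0]
ft_force: [-0.0, 0.4, 0.3]
gripper_width: 51.5
finger_force: 0.0
```

>>> {"fn": "apply_moves", "kwargs": {"motion": "0 0 0 0 0 0; 0 0 0 0 0 0; 0 0 0 0 0 0; 0 0 0 0 0 0; 0 0 0 0 0 0"}}

```text
time_s: 15.35
eef_pos: [447.2, -166.4, 129.4]
tcp_rot: [-0.0, 0.993, -0.119, -0.0]
ft_force: [0.8, 0.5, -0.5]
gripper_width: 85.0
finger_force: 0.0
```

>>> {"fn": "apply_moves", "kwargs": {"motion": "0 0 0 0 0 0; 0 0 0 0 0 0; 0 0 0 0 0 0; 0 0 0 0 0 0; 0 0 0 0 0 0"}}

```text
time_s: 15.77
eef_pos: [447.2, -166.4, 129.5]
tcp_rot: [-0.0, 0.993, -0.119, 0.0]
ft_force: [-0.1, 0.3, 0.3]
gripper_width: 93.8
finger_force: 0.0
```

```bash
python3 - <<'E'
from h import *
show()
for l in('rod_grip','ball_tip'):
  for n in('scene',): bot.get_image(n); print(l,n,bot.mark_of(n,l)[:1])
E
```

```text
15.77 pos [ 447.2 -166.4  129.5] yaw -13.64 z [ 0.  0. -1.] F [-0.1  0.3  0.3] q [-0.54  0.08  1.85  0.    1.21  1.27] w 93.8
rod_grip scene [{'location': [180.0, 227.1], 'conf': 0.77}]
ball_tip scene [{'location': [316.9, 304.3], 'conf': 0.73}]
```

Grip centre is back at (180,227), against (180,226) at the start. Retracting upwards, then a mask comparison with the initial hang.

>>> {"fn": "apply_moves", "kwargs": {"motion": "0 0 -1.5 0 0 0; 0 0 -3 0 0 0; 0 0 -3.5 0 0 0; 0 0 -3.5 0 0 0; 0 0 -3.5 0 0 0"}}

```text
time_s: 16.38
eef_pos: [446.8, -166.2, 280.8]
tcp_rot: [-0.0, 0.993, -0.119, -0.0]
ft_force: [1.0, 0.4, 0.2]
gripper_width: 94.0
finger_force: 0.0
```

>>> {"fn": "apply_moves", "kwargs": {"motion": "-2 0 -2 0 0 0; -2 0 -2 0 0 0; -2 0 0 0 0 0; 0 0 0 0 0 0; 0 0 0 0 0 0"}}

```text
time_s: 16.8
eef_pos: [388.8, -152.3, 319.8]
tcp_rot: [0.0, 0.993, -0.119, 0.001]
ft_force: [0.1, -0.4, -0.4]
gripper_width: 94.0
finger_force: 0.0
```

>>> {"fn": "apply_moves", "kwargs": {"motion": "0 0 0 0 0 0; 0 0 0 0 0 0; 0 0 0 0 0 0; 0 0 0 0 0 0; 0 0 0 0 0 0"}}

```text
time_s: 17.22
eef_pos: [389.1, -152.3, 318.9]
tcp_rot: [-0.0, 0.993, -0.119, -0.001]
ft_force: [0.1, 0.1, -0.4]
gripper_width: 94.2
finger_force: 0.0
```

```bash
python3 - <<'E'
from h import *
show(); bot.get_image('scene'); m0=np.load('m_scene.npy')
m=bot.masks_of('scene','rod_grip')
for x in m[:1]: print(x['conf'],x['extent'],x['pixels'].sum(),(x['pixels']&m0).sum()/(x['pixels']|m0).sum())
for l in('rod_grip','ball_tip','blade_switch'): print(l,bot.mark_of('scene',l)[:1])
print(bot.find_in('scene','blade_switch')[:1])
E
```

```text
17.22 pos [ 389.1 -152.3  318.9] yaw -13.63 z [-0.001  0.001 -1.   ] F [ 0.1  0.1 -0.4] q [-0.58 -0.21  1.73  0.    1.63  1.23] w 94.2
0.55 [159.2, 162.9, 319.8, 217.9] 2056 0.9402409638554217
rod_grip [{'location': [179.7, 227.7], 'conf': 0.86}]
ball_tip [{'location': [314.6, 303.4], 'conf': 0.65}]
blade_switch [{'location': [310.9, 338.0], 'conf': 0.74}]
[{'extent': [316.7, 261.0, 375.7, 320.4], 'conf': 0.66}]
```

The rod hangs as it did at the start (mask overlap 0.94) and the ball lever is still over. Handing in.

```bash
python3 -c "
from workcell import bot
print(bot.hand_in())"
```

```text
the job is handed in; nothing more can be done
None
```

Job handed in at about 17 s: the ball lever is pulled to its stop, the blade lever wasn't touched, and the rod hangs in both forks, released. I viewed 11 pictures, one over the limit of 10.

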